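# Probe the contact of a battery pack stood on end

## Robot

A 6-joint arm with a two-finger parallel gripper is mounted at the origin on the work surface. World frame = base frame: x ahead of the robot, y to its left, z up, the work surface at z = 0. Lengths are in m, angles in degrees, forces in N, time in s.
With the tool pointing down it reaches from about 0.325 to 0.85 m from the base axis. Payload 15.5 kg.
Tool frame: the origin (TCP) lies midway between the tips of the shut fingers; the grasp point (between the pads) lies 19 mm behind it; y points along the fingers, x is the direction in which the jaws open and shut, and the axes are right-handed (so a half turn about y gives the same grasp; the last joint's range is limited). The gripper opens to 91 mm and grips with 3 to 60 N. Pads are 32 mm wide; open, the fingers measure 118 mm over their backs; the gripper's body (76 mm by 178 mm) begins 60 mm behind the grasp point.
Start: joints at [57.725, 28.281, 77.091, -0, 74.628, -5.472], TCP at [0.282, 0.558, 0.214] pointing down, gripper open.
Joint ranges: [-166.48, 166.48], [-47.26, 123.95], [12.59, 153.08], [-70.14, 250.14], [6.76, 159.57], [-176.63, 176.63]. Speed limits (degrees/s): [108.29, 108.29, 147.25, 172.46, 172.46, 172.46].

## Interface

Orientations are given as a 3x3 rotation matrix whose columns are the frame's x, y, z axes.
In Python, from bench import ctrl gives the robot as it stands. The module is installed in compiled form; this text tells all that it offers. Calls block until the motion is done:
- ctrl.goto(position, orientation): joint-space move of the TCP to a pose.
- ctrl.move_l(position, vel=0.15, ori=None, contact_N=None): straight line of the TCP; ori=None keeps the orientation; vel is the mean speed in m/s. With contact_N (N) it stops when the force on the tool has changed by that much, and returns True; else False.
- ctrl.movej(angles): joint-space move.
- ctrl.command_gripper(opening): opening from 0.0 (shut) to 1.0 (fully open); the grip force is fixed at half the most; returns when the fingers have stopped.
- ctrl.sleep(seconds).
- ctrl.ik(position, orientation): joint angles nearest the present ones, or None.
- ctrl.read_camera(name): name is "scene" or "top"; returns the picture (384x512x3 uint8, blue, green, red); there is no depth.
- ctrl.camera_params(name): a dict with "fx", "fy", "cx", "cy" (pixels), "pose" (4x4, takes a point from camera to world coordinates). Camera axes: x right, y up, looking along -z (the intrinsics and any distortion apply to the point x, -y, -z); pixel columns grow to the right and rows downward; lengths in m; the calibration is good to about 2 mm. A picture is of the moment at which its call begins. camera_params takes no time and is no camera call.
A pose or a line that the arm cannot do raises ctrl.MotionError and nothing moves.
- ctrl.sign_off(): hands the job in, once; it reports no verdict.
Readings, each from a call of its own:
- ctrl.current_t(): time.
- ctrl.current_q(): joint angles.
- ctrl.current_dq(): joint speeds.
- ctrl.current_effort(): joint torques, N m.
- ctrl.current_tool_pos(): TCP position.
- ctrl.current_eef_rot(): TCP orientation.
- ctrl.current_contact_force(): force on the tool from outside, world axes, zero at the start.
- ctrl.current_wrist_torque(): the same for the moment, N m.
- ctrl.current_grip_width(): opening from 0.0 (shut) to 1.0 (fully open).
Only numpy, scipy, OpenCV 4.12 (cv2) and the standard library are available. Lean on these libraries where they do the work, as an engineer would, in place of code of your own. Each camera call takes 0.05 s, during which the arm holds its last target.

## Task

Stand the flat battery pack that lies on the desk upright on its plain end, so that the end with the contacts faces up, and let go of it. Then take the spring-tipped test probe out of its stand, hold it upright, and press its point lightly on the round contact on top of the free-standing pack, so that the sprung tip is pushed in about half-way and never hard against its stop. Finish while holding the probe still there, and leave the marker, phone, pen box and circuit board alone.

Things in the scene. Friction and masses are not known exactly. Their poses are not given: they have to be found in the camera images.
- pack_center (a point): centre of the battery pack, a loose grey slab 96 x 52 x 28 mm (along its x, y, z), 0.3 kg, lying flat on the desk at the start with a blank label up (z up). The +x end has the contacts; the -x end is plain and flat. Stood on the plain end, x points up, the centre is 48 mm and the top 96 mm above the desk.
- pack_contact (a point): centre of the face of the round brass contact (14 mm across, 1 mm proud) on the pack's +x end: 49 mm along x and 12 mm along +y from the pack's centre. 12 mm towards -y from the end's middle is a dark slot-shaped contact 16 x 5 mm, not the one wanted. Axes as the pack's.
- stand: fixed aluminium stand on the desk (origin under its centre, z up): a shelf 60 x 150 mm (x, y), 20 mm thick, top 80 mm above the desk, with two 18 mm holes at y = -40 and +40 mm; the probe hangs in one, a marker in the other (either way round).
- probe_grip (a point): middle of the test probe's square handle (loose, 80 g): 18 x 18 mm, 85 long along z (z up to the blunt top; sides along x, y, within 0.1 rad of the stand's). Below this point: 26 mm wide collar 42 to 47.5 mm (its underside rests on the stand), end of the 13 mm round nose 79.5, point of the tip 107.5 mm when not pressed. Lift it 60 mm or more straight up to clear the hole.
- probe_point (a point): the very point of the probe's sprung brass tip (a 6 mm ball end); z along the probe towards its handle.
- probe_tip (a joint): how far the sprung tip is pushed into the probe, m: 0 free, 0.012 at its stop; needs about 0.3 N to start and 0.3 N more per mm (about 2 N half-way).
- marker_center (a point): middle of the 23 mm wide, 45 mm long dark cap (standing up from the stand top) of the marker hanging in the stand's other hole (bystander); z up.
- phone: black phone lying flat, 72 x 146 x 11 mm (bystander); origin under its centre.
- pen_box: flat box of pens, 55 x 165 x 22 mm (bystander); origin under its centre.
- board: green circuit board on four feet, 85 x 110 mm, 22 mm high (bystander); origin under its centre.
There are look-alikes about, which are no part of the job. What is shaped like the part that bears probe_grip but green or red is not meant.

How it is judged:
By the outcome, as a careful person would: the job done as asked, in the order asked, and still so for the second after the job is handed in, while the arm keeps its last pose, push and grip.
It also fails if it takes over 72 s, if anything falls off the work surface, if the arm or the gripper's body presses on something with over 40 N, if the wrist force passes 120 N, or if a joint passes its speed limit or range.

## Working session

There is one attempt and no reset: what is moved stays moved. The work goes in short steps, each a Python script; the robot and the scene stay as the last script left them, time stands still between calls to the robot, and variables do not carry over. Pictures are saved under pics/ and viewed, and the job is handed in when it is done.

```bash
mkdir -p pics; ls; python3 - <<'E'
from bench import ctrl
import cv2,numpy as np
np.set_printoptions(precision=4,suppress=True)
for n in ("scene","top"):
    im=ctrl.read_camera(n); cv2.imwrite(f"pics/{n}0.png",im)
    p=ctrl.camera_params(n); print(n,p)
print(ctrl.current_t(),ctrl.current_tool_pos(),ctrl.current_eef_rot(),ctrl.current_grip_width())
E
```

```text
pics
scene {'fx': 389.66048003116384, 'fy': 389.66048003116384, 'cx': 259.04402756943676, 'cy': 191.8948077676002, 'pose': array([[-0.8101, -0.3466,  0.4729,  0.9801],
       [ 0.5863, -0.4825,  0.6508,  0.6534],
       [ 0.0026,  0.8044,  0.594 ,  0.6574],
       [ 0.    ,  0.    ,  0.    ,  1.    ]])}
top {'fx': 371.52342677860617, 'fy': 371.52342677860617, 'cx': 253.01049774236472, 'cy': 196.18975936490563, 'pose': array([[-0.0055,  0.9927, -0.1208,  0.4285],
       [-1.    , -0.0061, -0.0051,  0.059 ],
       [-0.0058,  0.1208,  0.9927,  1.119 ],
       [ 0.    ,  0.    ,  0.    ,  1.    ]])}
0.1 [0.2817 0.5576 0.2134] [[ 0.4509 -0.0006 -0.8926]
 [ 0.8926 -0.0009  0.4509]
 [-0.001  -1.      0.0001]] 0.9987926515746234
```

View pics/scene0.png

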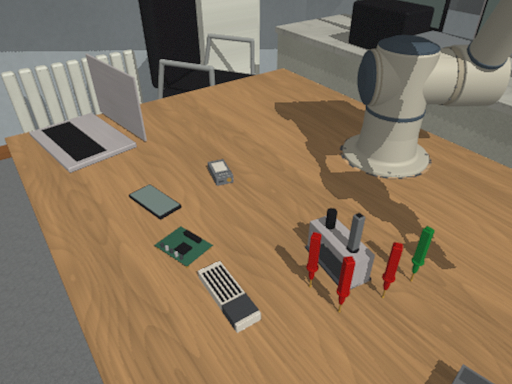

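View pics/top0.png

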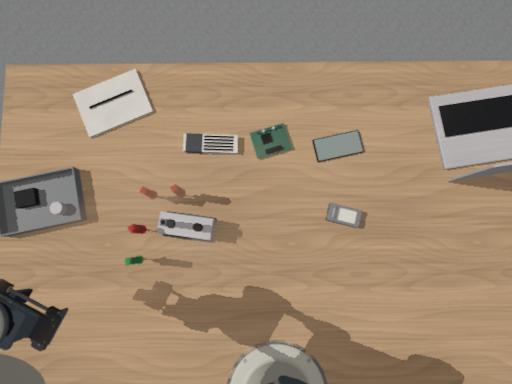

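```bash
python3 - <<'E'
import cv2,numpy as np
t=cv2.imread("pics/top0.png");s=cv2.imread("pics/scene0.png")
a=cv2.resize(t[195:235,320:370],None,fx=8,fy=8,interpolation=cv2.INTER_CUBIC)
b=cv2.resize(t[175:275,120:220],None,fx=4,fy=4,interpolation=cv2.INTER_CUBIC)
c=cv2.resize(s[150:200,195:245],None,fx=8,fy=8,interpolation=cv2.INTER_CUBIC)
d=cv2.resize(s[200:320,290:440],None,fx=5,fy=5,interpolation=cv2.INTER_CUBIC)
for n,i in zip("abcd",(a,b,c,d)): cv2.imwrite(f"pics/z_{n}.png",i)
o=np.zeros((400,800,3),np.uint8);o[:320,:400]=a;o[:400,400:]=c;cv2.imwrite("pics/z_pack.png",o)
E
```

```text
(no output)
```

View pics/z_pack.png

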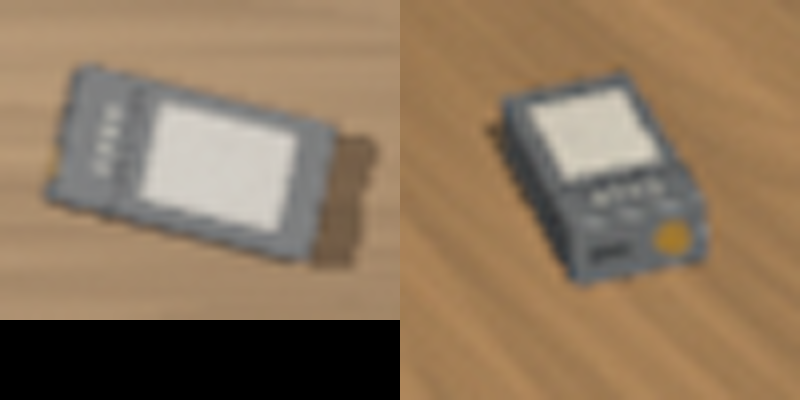

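View pics/z_b.png

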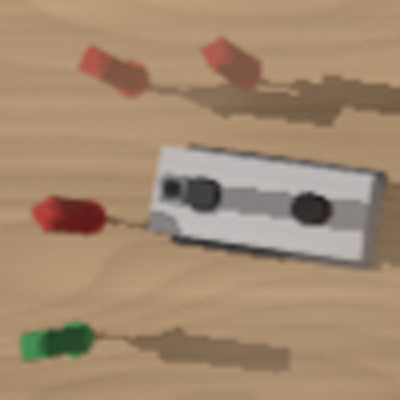

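View pics/z_d.png

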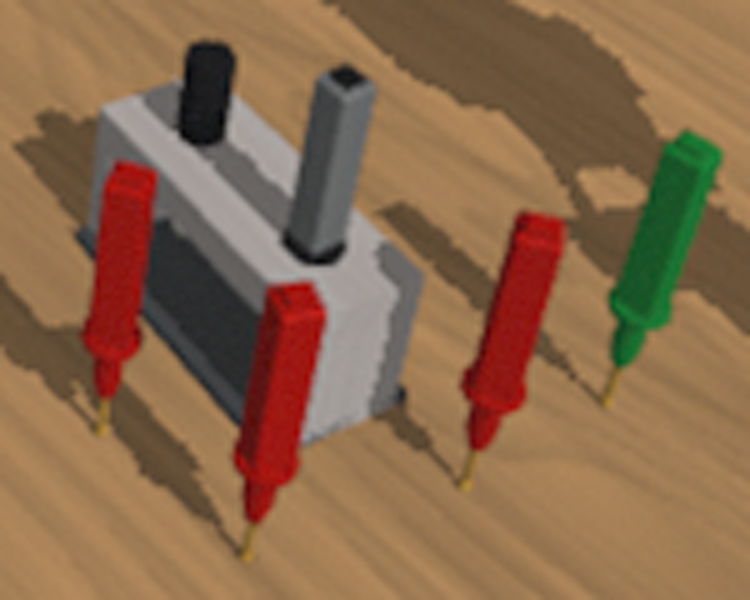

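```bash
cat > h.py <<'E'
import cv2,numpy as np
from scipy.optimize import minimize
np.set_printoptions(precision=4,suppress=True)
def proj(p,P):
    T=np.linalg.inv(p["pose"]);c=np.asarray(P)@T[:3,:3].T+T[:3,3]
    return np.c_[p["fx"]*c[:,0]/-c[:,2]+p["cx"], p["fy"]*-c[:,1]/-c[:,2]+p["cy"]]
def ray(p,uv,z):
    d=np.array([(uv[0]-p["cx"])/p["fx"],-(uv[1]-p["cy"])/p["fy"],-1.]);R=p["pose"]
    d=R[:3,:3]@d;o=R[:3,3];return o+d*(z-o[2])/d[2]
def box(x,y,yaw,z0,z1,lx,ly):
    c,s=np.cos(yaw),np.sin(yaw);L=[]
    for z in(z0,z1):
        for i in(-.5,.5):
            for j in(-.5,.5): L.append([x+c*i*lx-s*j*ly,y+s*i*lx+c*j*ly,z])
    return np.array(L)
def hull(p,P,S=8,shape=(384,512)):
    uv=cv2.convexHull((proj(p,P)).astype(np.float32))[:,0]
    m=np.zeros((shape[0],shape[1]),np.uint8)
    # supersample in bounding box
    return uv
def cover(p,P,roi,S=4):
    u0,v0,u1,v1=roi
    uv=cv2.convexHull(((proj(p,P)-[u0,v0]+.5)*S-.5).astype(np.float32))
    m=np.zeros(((v1-v0)*S,(u1-u0)*S),np.uint8)
    cv2.fillPoly(m,[np.round(uv*16).astype(np.int32)],255,shift=4)
    return cv2.resize(m,(u1-u0,v1-v0),interpolation=cv2.INTER_AREA)/255.
E
python3 - <<'E'
from h import *
from bench import ctrl
ps={n:ctrl.camera_params(n) for n in("scene","top")}
im={n:cv2.imread(f"pics/{n}0.png") for n in ps}
roi={"scene":(195,150,245,200),"top":(315,190,375,240)}
seg={}
for n in ps:
    u0,v0,u1,v1=roi[n];h=cv2.cvtColor(im[n][v0:v1,u0:u1],cv2.COLOR_BGR2HSV)
    seg[n]=((h[...,1]<75)|((h[...,0]>30)&(h[...,1]<110))).astype(np.uint8)
    print(n,seg[n].sum())
    cv2.imwrite(f"pics/seg_{n}.png",cv2.resize(seg[n]*255,None,fx=6,fy=6,interpolation=0))
def cost(q,names):
    return sum(np.abs(cover(ps[n],box(q[0],q[1],q[2],0,.028,.096,.052),roi[n])-seg[n]).sum()/seg[n].sum() for n in names)
g=ray(ps["top"],(344,215),.028);print(g)
for names in(["scene"],["top"],["scene","top"]):
    best=min((minimize(cost,[g[0],g[1],a],args=(names,),method="Nelder-Mead",options=dict(initial_simplex=[[g[0],g[1],a],[g[0]+.02,g[1],a],[g[0],g[1]+.02,a],[g[0],g[1],a+.2]])) for a in(1.2,1.5,1.8)),key=lambda r:r.fun)
    print(names,best.x,np.degrees(best.x[2]),best.fun)
# others
for nm,uv,z in(("red1",(137,229),.15),("red2",(142,189),.15),("red3",(172,185),.15),("green",(126,262),.15),("marker",(198,227),.125),("probetop",(163,222),.170)):
    print(nm,ray(ps["top"],uv,z)[:2])
E
```

```text
scene 467
top 639
[ 0.504  -0.2022  0.028 ]
['scene'] [ 0.503  -0.2028  1.318 ] 75.51841039776639 0.1036654490489986
['top'] [ 0.5055 -0.2036  1.3211] 75.69146079104394 0.04491085949246678
['scene', 'top'] [ 0.5046 -0.2035  1.3202] 75.64390166635603 0.17949267967416915
red1 [0.4622 0.3666]
red2 [0.5673 0.3568]
red3 [0.5775 0.2778]
green [0.3776 0.3923]
marker [0.4675 0.2115]
probetop [0.479  0.2943]
```

```bash
python3 - <<'E'
import cv2
a=cv2.imread("pics/seg_scene.png");b=cv2.imread("pics/seg_top.png");cv2.imwrite("pics/seg.png",cv2.hconcat([a,b[:300]]))
E
```

```text
(no output)
```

View pics/seg.png

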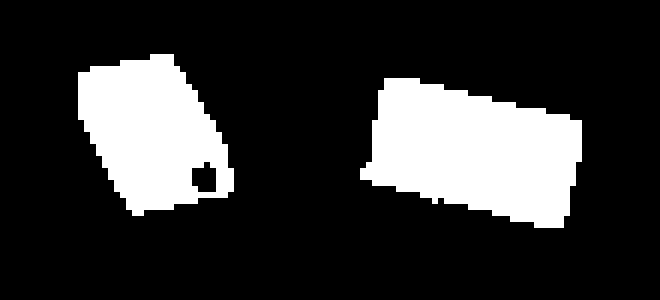

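```bash
python3 - <<'E'
from h import *
from bench import ctrl
S,T=[ctrl.camera_params(n) for n in("scene","top")]
zt=lambda u,v:((u+.5)/4-.5+120,(v+.5)/4-.5+175)
zs=lambda u,v:((u+.5)/5-.5+290,(v+.5)/5-.5+200)
for c in((163,147),(385,172),(372,266),(150,237)): print("stand T",ray(T,zt(*c),.08)[:2])
for c in((102,107),(300,295),(422,273),(180,80)): print("stand S",ray(S,zs(*c),.08)[:2])
print("probe top T",ray(T,zt(173,188),.17)[:2]," S",ray(S,zs(346,77),.17)[:2])
print("collar S",ray(S,zs(315,246),.0855)[:2],"collar T",ray(T,zt(203,194),.0855)[:2])
print("marker T",ray(T,zt(312,209),.125)[:2]," S",ray(S,zs(210,53),.125)[:2])
for c in((100,430),(247,555),(465,485),(606,402)): print("tips",ray(S,zs(*c),.0)[:2])
b=box(*[.4734,.253,0],0,.08,.06,.15)
im=cv2.imread("pics/scene0.png")[195:325,285:445]; cv2.imwrite("pics/z_s2.png",cv2.resize(im,None,fx=5,fy=4.6,interpolation=2)[:600])
E
```

```text
stand T [0.5136 0.3247]
stand T [0.4951 0.1687]
stand T [0.4299 0.1773]
stand T [0.4508 0.3322]
stand S [0.4918 0.1781]
stand S [0.5049 0.3122]
stand S [0.4551 0.3329]
stand S [0.4498 0.1849]
probe top T [0.4799 0.2946]  S [0.4786 0.2944]
collar S [0.484  0.2997] collar T [0.4802 0.2946]
marker T [0.4678 0.2125]  S [0.4679 0.2157]
tips [0.567  0.2703]
tips [0.5619 0.3527]
tips [0.463  0.3811]
tips [0.3778 0.3875]
```

```bash
cat >> h.py <<'E'
PK=np.array([.5043,-.2034]);YAW=1.3203
def frames(yaw,a,sgn,stood):
    "tool R for jaws on pack y; yaw = heading of pack x when lying (when stood: of fingers' horizontal dir)"
    x=np.array([np.cos(yaw),np.sin(yaw),0]);y=np.array([-np.sin(yaw),np.cos(yaw),0]);z=np.array([0,0,1.])
    f=(x*np.cos(a)-z*np.sin(a)) if stood else (-z*np.cos(a)-x*np.sin(a))
    j=sgn*y
    return np.c_[j,f,np.cross(j,f)]
E
python3 - <<'E'
from h import *
from bench import ctrl
q0=ctrl.current_q();print(q0)
for sgn in(1,-1):
  for a in(0,10,20,30):
    a_=np.radians(a);R=frames(YAW,a_,sgn,False)
    g=np.r_[PK,.028];q=ctrl.ik(g+.012*R[:,1]*0,R);q1=ctrl.ik(g-.12*R[:,1],R)
    print("pick",sgn,a,q,q1 is not None)
    for pos in((.5,-.2),(.5,0.0),(.55,.05)):
      ok=[]
      for h in range(-90,135,15):
        R=frames(np.radians(h),a_,sgn,True);q=ctrl.ik(np.r_[pos,.058],R);q2=ctrl.ik(np.r_[pos,.11]-.1*R[:,1],R);q3=ctrl.ik(np.r_[pos,.12],R)
        if q is not None and q2 is not None and q3 is not None: ok.append((h,[int(v) for v in q]))
      print("  place",pos,ok)
E
```

```text
[57.7247 28.3108 77.1223  0.0005 74.6258 -5.4714]
pick 1 0 [-28.2583  36.4013  98.9384  -0.      44.6603 166.0941] True
  place (0.5, -0.2) [(0, [-67, 91, 134, 106, 105, 47]), (15, [-71, 79, 123, 93, 91, 66]), (30, [-70, 73, 112, 79, 89, 85]), (45, [-67, 70, 99, 67, 93, 99]), (60, [-63, 70, 87, 58, 101, 108]), (75, [-57, 71, 75, 51, 111, 115]), (90, [-52, 73, 64, 45, 122, 118]), (105, [-46, 76, 53, 39, 132, 119]), (120, [-40, 79, 44, 32, 142, 116])]
  place (0.5, 0.0) [(-90, [29, 70, 85, -62, 101, 69]), (30, [-55, 88, 132, 93, 93, 49]), (45, [-54, 77, 121, 80, 86, 71]), (60, [-51, 72, 109, 68, 89, 88]), (75, [-46, 70, 97, 59, 96, 100]), (90, [-40, 70, 85, 51, 105, 108]), (105, [-34, 71, 74, 45, 114, 112]), (120, [-28, 73, 64, 38, 124, 114])]
  place (0.55, 0.05) [(-90, [31, 71, 75, -63, 106, 60]), (30, [-39, 86, 130, 106, 102, 54]), (45, [-43, 77, 120, 91, 90, 72]), (60, [-41, 71, 108, 78, 89, 89]), (75, [-38, 70, 95, 66, 95, 102]), (90, [-34, 70, 83, 58, 104, 111]), (105, [-29, 72, 71, 51, 114, 117]), (120, [-23, 74, 59, 46, 125, 120])]
pick 1 10 None False
  place (0.5, -0.2) [(-45
[... 6951 characters left out ...]
]), (-75, [28, 50, 105, -65, 67, -115]), (-30, [20, 60, 140, 224, 73, -73]), (30, [-45, 60, 140, 114, 66, -111]), (45, [-46, 52, 128, 88, 59, -91]), (60, [-45, 50, 116, 68, 64, -76]), (75, [-41, 50, 105, 54, 72, -67]), (90, [-37, 52, 94, 44, 82, -64]), (105, [-32, 54, 84, 36, 92, -63]), (120, [-26, 56, 75, 28, 101, -65])]
  place (0.55, 0.05) [(-90, [27, 54, 84, -50, 83, -125]), (-75, [30, 52, 94, -60, 72, -123]), (-15, [14, 59, 139, 206, 76, -80]), (30, [-31, 57, 136, 124, 67, -102]), (45, [-35, 52, 125, 98, 59, -87]), (60, [-35, 50, 114, 75, 62, -72]), (75, [-33, 51, 102, 60, 71, -63]), (90, [-30, 52, 91, 48, 81, -59]), (105, [-26, 55, 80, 40, 91, -58]), (120, [-21, 58, 70, 33, 102, -60])]
```

```bash
cat > s1.py <<'E'
from h import *
from bench import ctrl
a=np.radians(15);R=frames(YAW,a,-1,False)
xp=np.array([np.cos(YAW),np.sin(YAW),0])
tcp=np.r_[PK,0]+.002*xp+[0,0,.008]
ctrl.goto(tcp-.06*R[:,1]+[0,0,.2],R);print(ctrl.current_t())
ctrl.move_l(tcp-.06*R[:,1],vel=.25)
hit=ctrl.move_l(tcp,vel=.08,contact_N=8)
print(hit,ctrl.current_tool_pos()-tcp)
if not hit:
    ctrl.command_gripper(0.0);print(ctrl.current_t(),ctrl.current_grip_width()*.091)
    ctrl.move_l(tcp+[0,0,.14],vel=.15)
    print(ctrl.current_t(),ctrl.current_grip_width()*.091,ctrl.current_contact_force())
    cv2.imwrite("pics/s1.png",ctrl.read_camera("scene"))
E
python3 s1.py
```

```text
2.8333
False [ 0.0002 -0.      0.0003]
5.3667 0.05171604418404072
6.45 0.051580730583997286 [-1.0658 -0.159  -3.8258]
```

View pics/s1.png

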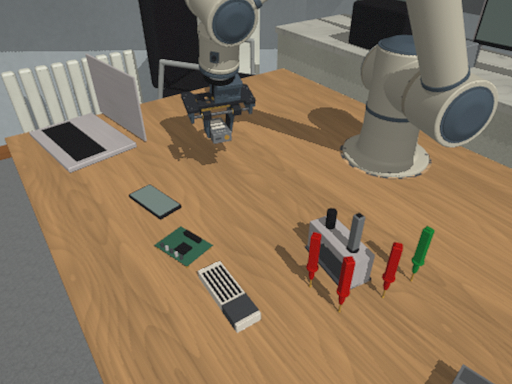

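The pack is held (at about pixel 218,130), still with the contact end towards the camera. Next I rotate it and set it down.

```bash
cat > s2.py <<'E'
from h import *
from bench import ctrl
a=np.radians(15);Rp=frames(YAW,a,-1,False);xp=np.array([np.cos(YAW),np.sin(YAW),0])
d=Rp.T@(-.002*xp+[0,0,.006])
h=np.radians(90);R=frames(h,a,-1,True);C=np.array([.5,-.02,.048])
tcp=C-R@d
ctrl.goto(tcp+[0,0,.10],R);print(ctrl.current_t(),ctrl.current_contact_force())
cv2.imwrite("pics/s2a.png",ctrl.read_camera("scene"))
ctrl.move_l(tcp+[0,0,.012],vel=.1)
ctrl.sleep(.3);f0=ctrl.current_contact_force()
hit=ctrl.move_l(tcp-[0,0,.006],vel=.015,contact_N=4)
print(ctrl.current_t(),hit,ctrl.current_tool_pos()-tcp,ctrl.current_contact_force()-f0)
cv2.imwrite("pics/s2b.png",ctrl.read_camera("scene"));cv2.imwrite("pics/s2t.png",ctrl.read_camera("top"))
E
python3 s2.py; python3 -c "
import cv2
a=[cv2.resize(cv2.imread('pics/s2%s.png'%k)[60:260,130:390],None,fx=1.5,fy=1.5,interpolation=2) for k in 'ab']
cv2.imwrite('pics/s2.png',cv2.hconcat(a))"
```

```text
7.6333 [ 0.1886 -0.7482 -4.0549]
9.8167 True [-0.      0.0001  0.0003] [-0.4179 -1.5911  8.2948]
```

View pics/s2.png

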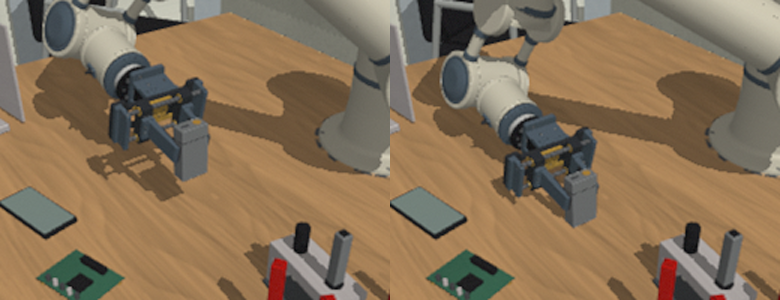

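```bash
cat > s3.py <<'E'
from h import *
from bench import ctrl
p=ctrl.current_tool_pos();R=ctrl.current_eef_rot()
ctrl.command_gripper(1.0);ctrl.sleep(.1)
ctrl.move_l(p-.12*R[:,1],vel=.12)
ctrl.move_l(p-.12*R[:,1]+[0,0,.2],vel=.3)
print(ctrl.current_t(),ctrl.current_grip_width(),ctrl.current_tool_pos())
cv2.imwrite("pics/s3s.png",ctrl.read_camera("scene"));cv2.imwrite("pics/s3t.png",ctrl.read_camera("top"))
a=[cv2.resize(cv2.imread('pics/s3s.png')[120:230,200:310],None,fx=3.6,fy=3.6,interpolation=2),cv2.resize(cv2.imread('pics/s3t.png')[150:260,220:330],None,fx=3.6,fy=3.6,interpolation=2)]
cv2.imwrite('pics/s3.png',cv2.hconcat(a))
E
python3 s3.py
```

```text
12.7333 1.0032713755116929 [ 0.4998 -0.1294  0.2807]
```

View pics/s3.png

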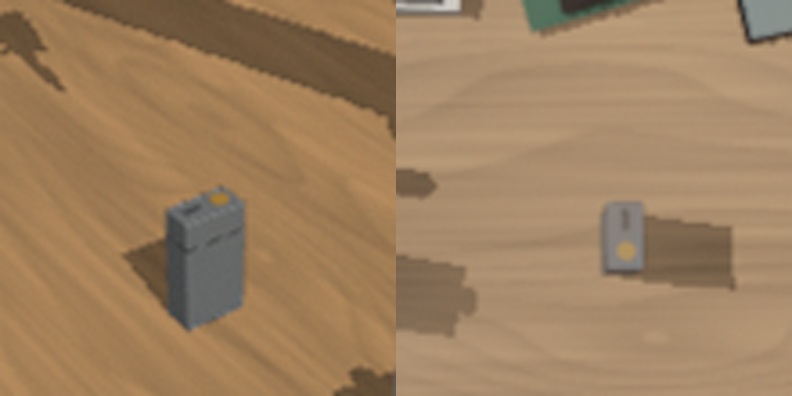

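```bash
cat > s4.py <<'E'
from h import *
from bench import ctrl
S,T=[ctrl.camera_params(n) for n in("scene","top")]
def cent(f,roi):
    u0,v0,u1,v1=roi;im=cv2.imread(f)[v0:v1,u0:u1];h=cv2.cvtColor(im,cv2.COLOR_BGR2HSV)
    m=(h[...,1]>110)&(h[...,0]>8)&(h[...,0]<35)
    w=m*h[...,1].astype(float);v,u=np.nonzero(m);print(m.sum());w=w[v,u];return (u@w/w.sum()+u0,v@w/w.sum()+v0)
cs=cent("pics/s3s.png",(256,171,266,180));ct=cent("pics/s3t.png",(279,214,289,225))
print(cs,ct,"contact S",ray(S,cs,.097)," T",ray(T,ct,.097))
print("manual S",ray(S,(220.5/3.6-.5+200,199.5/3.6-.5+120),.097),"T",ray(T,(230.5/3.6-.5+220,250.5/3.6-.5+150),.097))
def down(deg):
    y=np.array([0,0,-1.]);x=np.array([np.cos(np.radians(deg)),np.sin(np.radians(deg)),0]);return np.c_[x,y,np.cross(x,y)]
for d in(-7.3,172.7):
    print(d,ctrl.ik([.4793,.2945,.1085],down(d)),ctrl.ik([.488,-.02,.2],down(d)))
E
python3 s4.py
```

```text
25
10
(np.float64(260.4433770014556), np.float64(173.27365356623)) (np.float64(283.50727117194185), np.float64(219.19332763045338)) contact S [ 0.4835 -0.0242  0.097 ]  T [ 0.4886 -0.0192  0.097 ]
manual S [ 0.4874 -0.0176  0.097 ] T [ 0.4889 -0.0193  0.097 ]
-7.3 [25.4864 30.5009 92.8141 -0.     56.685  32.7864] [-9.3561 18.2954 96.9473 -0.     64.7573 -2.0561]
172.7 [  25.4864   30.5009   92.8141   -0.       56.685  -147.2136] None
```

```bash
cat >> h.py <<'E'
def down(deg):
    y=np.array([0,0,-1.]);x=np.array([np.cos(np.radians(deg)),np.sin(np.radians(deg)),0]);return np.c_[x,y,np.cross(x,y)]
E
cat > s5.py <<'E'
from h import *
from bench import ctrl
R=down(-7.3);p=np.array([.4793,.2945,.1085])
ctrl.goto(p+[0,0,.2],R);ctrl.command_gripper(.55)
print(ctrl.current_t(),ctrl.current_tool_pos())
cv2.imwrite("pics/s5a.png",ctrl.read_camera("scene"))
ctrl.move_l(p+[0,0,.07],vel=.2)
hit=ctrl.move_l(p,vel=.06,contact_N=4);print(hit,ctrl.current_tool_pos()-p)
f0=ctrl.current_contact_force();print(f0)
cv2.imwrite("pics/s5b.png",ctrl.read_camera("scene"))
a=[cv2.resize(cv2.imread('pics/s5%s.png'%k)[130:310,270:440],None,fx=2.3,fy=2.3,interpolation=2) for k in 'ab']
cv2.imwrite('pics/s5.png',cv2.hconcat(a))
E
python3 s5.py
```

```text
15.4583 [0.4792 0.2945 0.3085]
False [0.0002 0.0001 0.0004]
[-0.7015 -0.031  -0.0971]
```

View pics/s5.png

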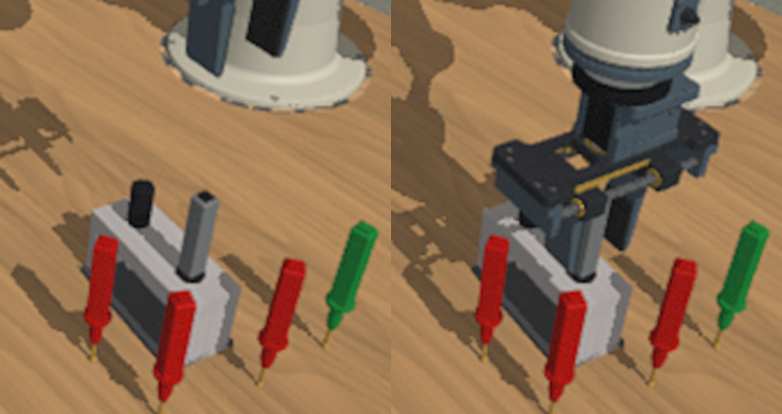

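```bash
cat > s6.py <<'E'
from h import *
from bench import ctrl
p=ctrl.current_tool_pos()
ctrl.command_gripper(0.0);print(ctrl.current_grip_width()*.091,ctrl.current_contact_force(),ctrl.current_tool_pos())
ctrl.move_l(p+[0,0,.16],vel=.1)
ctrl.sleep(.2);print(ctrl.current_t(),ctrl.current_tool_pos(),ctrl.current_contact_force(),ctrl.current_grip_width()*.091)
ctrl.goto([.488,-.0195,.265],down(-7.3));ctrl.sleep(.4)
print(ctrl.current_t(),ctrl.current_tool_pos(),ctrl.current_contact_force())
cv2.imwrite("pics/s6s.png",ctrl.read_camera("scene"));cv2.imwrite("pics/s6t.png",ctrl.read_camera("top"))
a=cv2.resize(cv2.imread('pics/s6s.png')[60:230,190:330],None,fx=3.5,fy=3.5,interpolation=2)
cv2.imwrite('pics/s6.png',a)
E
python3 s6.py
```

```text
0.017489589945742783 [ 0.2345 -0.4514  1.1435] [0.4793 0.2945 0.1085]
20.2167 [0.4794 0.2946 0.2686] [-0.1295 -0.092  -0.6552] 0.01783585287028484
21.8167 [ 0.4881 -0.0191  0.265 ] [ 0.2724  0.2374 -1.391 ]
```

View pics/s6.png

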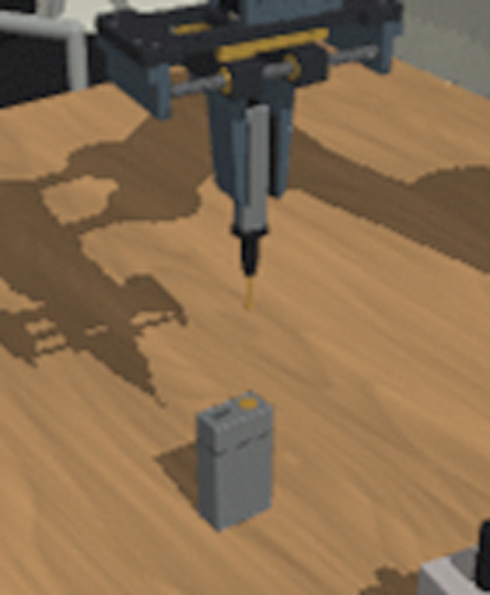

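View pics/s6t.png

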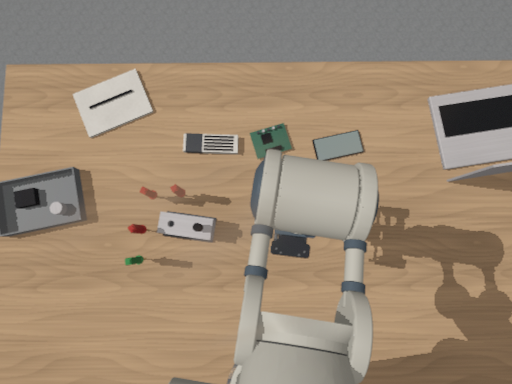

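```bash
cat > s7.py <<'E'
from h import *
from bench import ctrl
S=ctrl.camera_params("scene");x,y,z=ctrl.current_tool_pos()
zz=lambda P:(proj(S,P)-[190,60]+.5)*3.5-.5
g=z+.019
print("expected handle top,collar bottom,tip",zz([[x,y,g+.0425],[x,y,g-.0475],[x,y,g-.1075]]))
print("contact exp",zz([[.488,-.0195,.097]]), "tip shifted +5mm x / y",zz([[x+.005,y,g-.1075],[x,y+.005,g-.1075]]))
im=cv2.imread("pics/s6s.png");crop=im[125:185,240:280];cv2.imwrite("pics/s7.png",cv2.resize(crop,None,fx=10,fy=10,interpolation=2))
E
python3 s7.py
```

```text
expected handle top,collar bottom,tip [[248.2461 102.8366]
 [247.5938 231.0128]
 [247.1995 308.5001]]
contact exp [[246.638  402.5679]] tip shifted +5mm x / y [[241.4183 310.5955]
 [251.4096 311.4254]]
```

View pics/s7.png

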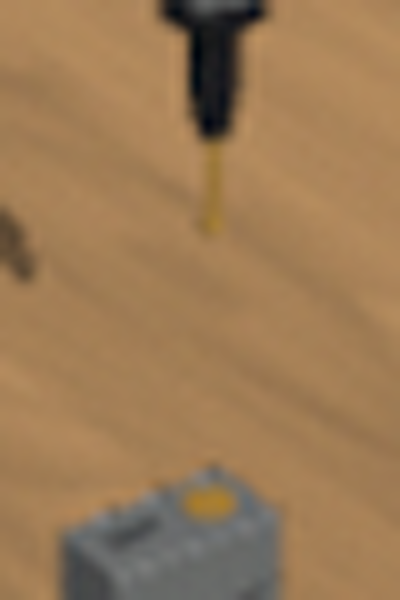

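```bash
cat > s8.py <<'E'
from h import *
from bench import ctrl
S=ctrl.camera_params("scene");x,y,z=ctrl.current_tool_pos();g=z+.019
im=cv2.imread("pics/s6s.png");big=cv2.resize(im[80:155,235:290],None,fx=8,fy=8,interpolation=2)
f=lambda P:((proj(S,P)-[235,80]+.5)*8-.5)
L=f([[x,y,g+.0425],[x,y,g-.0475],[x,y,g-.1075]]);print(L)
# handle box outline
yaw=np.radians(-7.3)
B=f(box(x,y,yaw,g-.042,g+.0425,.018,.018))
o=big.copy()
cv2.polylines(o,[np.round(cv2.convexHull(B.astype(np.float32))).astype(np.int32)],True,(0,0,255),1)
cv2.polylines(o,[np.round(L).astype(np.int32)],False,(0,255,0),1)
cv2.imwrite("pics/s8.png",cv2.resize(cv2.hconcat([big,o]),None,fx=.9,fy=.95))
E
python3 s8.py
```

```text
[[208.0626  75.6979]
 [206.5716 368.672 ]
 [205.6703 545.7859]]
```

View pics/s8.png

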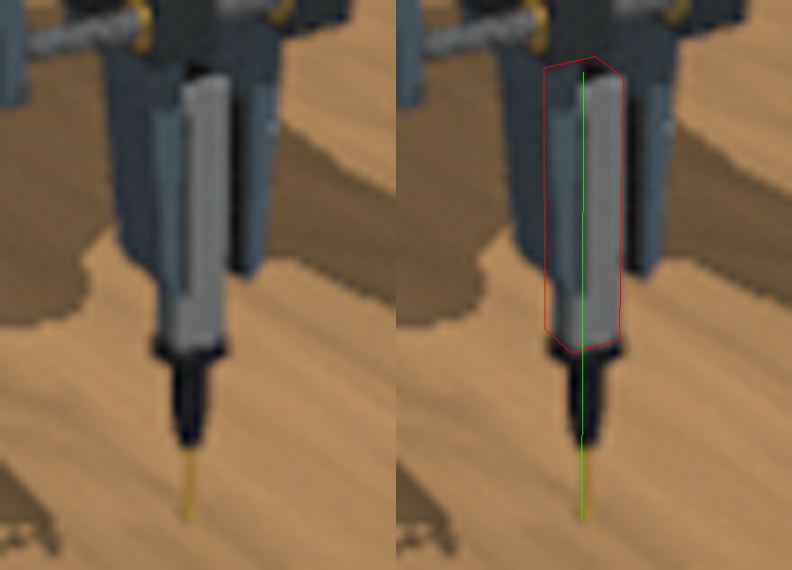

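```bash
cat > s9.py <<'E'
from h import *
from bench import ctrl
P=np.array([.488,-.0193,0]);Z=lambda z:P+[0,0,z]
ctrl.move_l(Z(.200),vel=.06);ctrl.move_l(Z(.189),vel=.03);ctrl.sleep(.5)
avg=lambda:np.mean([ (ctrl.sleep(.02),ctrl.current_contact_force())[1] for _ in range(10)],0)
f0=avg();print(f0,ctrl.current_tool_pos())
cv2.imwrite("pics/s9s.png",ctrl.read_camera("scene"))
for z in(.187,.186,.185,.184,.183):
    hit=ctrl.move_l(Z(z),vel=.008,contact_N=3);ctrl.sleep(.2);f=avg()-f0;print(z,hit,ctrl.current_tool_pos(),f)
    if f[2]>1.6:break
print(ctrl.current_t())
cv2.imwrite("pics/s9e.png",ctrl.read_camera("scene"))
a=[cv2.resize(cv2.imread('pics/s9%s.png'%k)[110:210,230:295],None,fx=6,fy=6,interpolation=2) for k in 'se']
cv2.imwrite('pics/s9.png',cv2.hconcat(a))
E
python3 s9.py
```

```text
[-0.2026  0.0439 -0.7333] [ 0.488  -0.0193  0.189 ]
0.187 False [ 0.488  -0.0193  0.187 ] [ 0.2648 -0.0017  0.0875]
0.186 False [ 0.488  -0.0193  0.186 ] [ 0.0742 -0.0834 -0.0578]
0.185 False [ 0.488  -0.0193  0.185 ] [0.5058 0.0561 0.5011]
0.184 False [ 0.488  -0.0193  0.184 ] [ 0.594  -0.0844  0.3961]
0.183 False [ 0.488  -0.0193  0.183 ] [ 0.8678 -0.1389  0.932 ]
27.7167
```

View pics/s9.png

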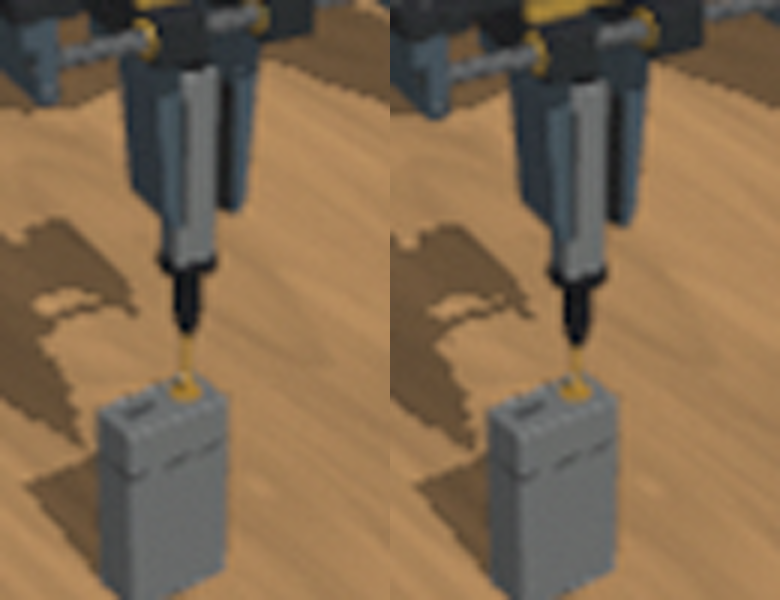

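```bash
cat > s10.py <<'E'
from h import *
from bench import ctrl
P=np.array([.488,-.0193,0]);Z=lambda z:P+[0,0,z]
f0=np.array([-0.2026,0.0439,-0.7333])
avg=lambda:np.mean([ (ctrl.sleep(.02),ctrl.current_contact_force())[1] for _ in range(25)],0)
for z in(.182,.181,.180,.1795):
    hit=ctrl.move_l(Z(z),vel=.008,contact_N=3);ctrl.sleep(.2);print(z,hit,ctrl.current_tool_pos(),avg()-f0)
print(ctrl.current_t())
cv2.imwrite("pics/s10s.png",ctrl.read_camera("scene"))
a=[cv2.resize(cv2.imread('pics/%s.png'%k)[110:210,230:295],None,fx=6,fy=6,interpolation=2) for k in ('s9s','s10s')]
cv2.imwrite('pics/s10.png',cv2.hconcat(a))
E
python3 s10.py
```

```text
0.182 False [ 0.488  -0.0193  0.182 ] [ 0.6058 -0.0796  1.2538]
0.181 False [ 0.488  -0.0193  0.181 ] [0.6595 0.0142 1.4365]
0.18 False [ 0.488  -0.0193  0.18  ] [ 0.8272 -0.1175  1.8263]
0.1795 False [ 0.488  -0.0193  0.1795] [ 0.6203 -0.0875  2.0393]
31.3083
```

View pics/s10.png

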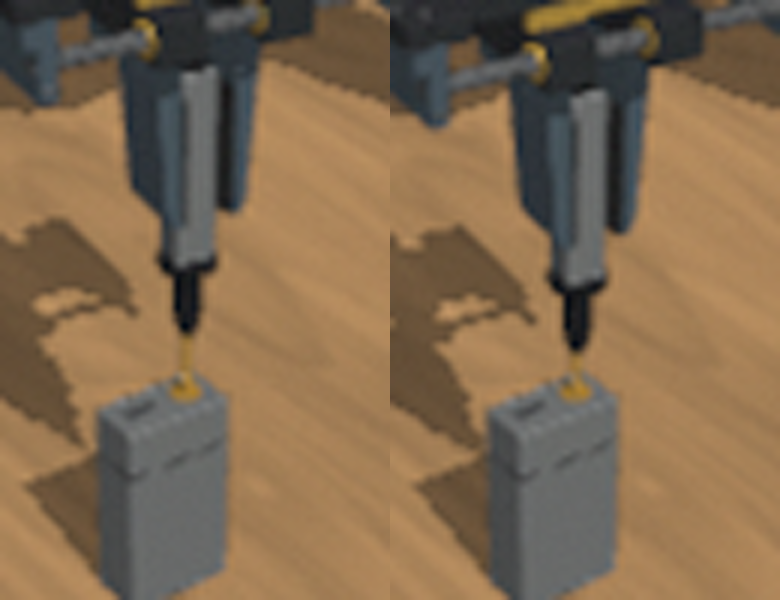

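View pics/s10s.png

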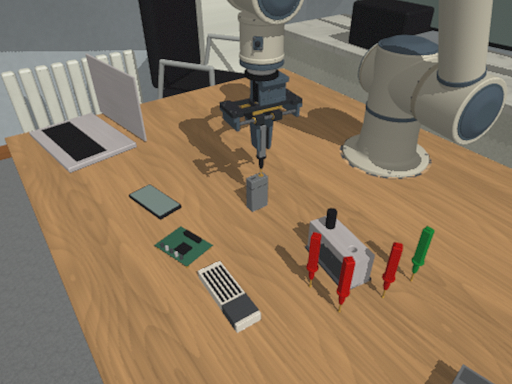

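The tip is on the brass contact (about pixel 261,174), the pack is upright and has not moved, and the bystanders are where they were. The force is 2.04 N, which is about half travel, so I'm handing the job in.

```bash
python3 - <<'E'
from bench import ctrl
print(ctrl.current_contact_force(),ctrl.current_tool_pos(),ctrl.current_t());ctrl.sign_off()
E
```

```text
[0.37302179 0.21889417 2.07217739] [ 0.48798915 -0.0192662   0.17950445] 31.3583
the job is handed in; nothing more can be done
```

The pack is standing upright on its plain end at about (0.50, -0.02) m with the contacts up, and the gripper let go of it. The probe is held vertically with its tip on the round contact. I signed off at 31.4 s of the 72 s allowed.

**Tip travel:** two checks agree on about half-way. The averaged upward force was 2.04 N over the no-contact baseline. The arm had come down 6.0 mm past the expected touch height. The 12 mm stop was not reached.

**Camera checks:** the scene camera shows the tip on the brass contact, the pack upright and unmoved, and the marker, phone, pen box and board where they were. The arm blocks the top camera's view of the contact, so only the scene camera confirmed the tip position there.

**What didn't agree:**
- **Automatic contact measurement:** the automatic colour-based measurement of the contact in the scene picture was about 7 mm off, because it picked up desk pixels. I dropped it. Hand-picked pixels from both cameras agreed within about 2 mm.
- **Sideways force:** it read about 0.6–0.9 N along x during pressing. It did not grow with the push and was similar to the readings' drift in free air, and the pack did not move.
- **Last raw force reading:** just before sign-off the vertical reading was 2.07 N. That single sample has no baseline subtracted, and subtracting the earlier one would give about 2.8 N. I treated it as noise.

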